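Move the work lamp and aim it at the vise

ROBOT

A 6-joint arm with a two-finger parallel gripper is mounted at the origin on the work surface. World frame = base frame: x ahead of the robot, y to its left, z up, the work surface at z = 0. Lengths are in m, angles in rad, forces in N, time in s.
With the tool pointing down it reaches from about 0.4 to 0.825 m from the base axis. Payload 7 kg.
Tool frame: the origin (TCP) lies midway between the tips of the shut fingers; the grasp point (between the pads) lies arm.hold_point_z behind it (arm.hold_point_z is the distance from the TCP to the grasp point, in m); z points along the fingers, y is the line along which they close (so a half turn about z gives the same grasp; the last joint's range is limited). The gripper opens to 88 mm and grips with 3 to 60 N. Pads are 19 mm wide; open, the fingers measure 130 mm over their backs; the gripper's body (78 mm by 193 mm) begins 47 mm behind the grasp point.
Start: joints at [-1.003, 0.359, 0.012, 0, -1.224, -0.288], TCP at [0.186, -0.649, 0.227] pointing down, gripper open.
Joint ranges: [-3.07, 3.07], [-1.43, 2.12], [-1.02, 1.25], [-3.03, 1.67], [-3.05, -0], [-3.03, 3.03]. Speed limits (rad/s): [2.39, 2.39, 3.01, 3.14, 3.14, 3.14].

INTERFACE

Orientations are given as [roll, pitch, yaw] about the fixed x, y, z axes, in that order (R = Rz(yaw) Ry(pitch) Rx(roll)).
In Python, from station import arm gives the robot as it stands.
- The arm moves only by the shell command python3 -m crank 'ROWS' [OPENING] [FORCE]. ROWS is JSON, a list that holds one entry, the list of rows, each a list of 4 numbers: the shift along the tool's x, y, z in units of 25 mm (1.0 is 25 mm), then the turn about the tool's z in units of 5 degrees (1.0 is 5 degrees). A call has 1 to 12 rows; each row is the pose to reach, as a shift and turn from the pose commanded when the call began, along the tool's axes at that moment; what a row does not reach only later rows make up. A row lasts 1/8 s, in which the tool goes at most 62.5 mm and 10.7 degrees, less where a joint would pass 70% of its speed; a pose out of reach is approached as far as the arm can. A call with a gripper value outside its range is refused whole. OPENING is the closure, from 0 (fully open) to 1 (shut), set as the call begins (- or left out, the last holds). The fingers move at their own pace and stop on an object; FORCE is the grip in N (left out, the last holds). Time passes only in rows, so rows that repeat a pose let the fingers close. It gives the time, the measured TCP pose, the force, the opening and the grip force at its end, in the units of the state.
- arm.get_state(): the state, without advancing time (a new reading comes with each control period).
- arm.grab_frame(name): name is "side" or "top"; returns (picture, depth): 384x512x3 uint8, red, green, blue; 384x512 float32, m along the optical axis (not along the pixel's ray), 0 where there is no reading.
- arm.get_calibration(name): a dict with "mtx" (3x3 intrinsics, pixels), "R" (3x3) and "t" (3): a world point X has camera coordinates R X + t. Camera axes: x right, y down, z forward; pixel columns grow to the right and rows downward; lengths in m; the calibration is good to about 2 mm. A picture is of the moment at which its call begins. get_calibration takes no time and is no camera call.
- arm.job_done(): hands the job in; it is judged then, once.
Trained networks look in the newest picture that a camera, given by its name, has taken for a name from the list of things; names that differ only in an ending like _2 or _b are one class to them, and where a whole thing is asked for, a point or a joint stands for the part that bears it (a point fixed in the world has none). Each returns a list of dicts, best first, with "score" (0 to 1); they miss things now and then, are a little off and sometimes report something else, mostly with a low value. They report only what shows in the picture. A call takes as long as a camera call. They do not tell look-alikes from the thing itself.
- arm.recognise(thing, camera): "extent" ([left, top, width, height] in pixels, round what is visible of it).
- arm.trace(thing, camera): "mask" (384x512 bool, what is visible of it) and "extent" ([left, top, width, height] in pixels, round what is visible of it).
The state is a dict: "t": time; "q": joint angles; "qd": joint speeds; "joint_efforts": joint torques, N m; "eef_pos": TCP position; "ee_rot": TCP orientation; "force": force on the tool from outside, world axes, zero at the start; "moment": the same for the moment, N m; "width": finger opening in m; "gripper_force": force on a finger pad.
Only numpy, scipy, OpenCV 4.12 (cv2) and the standard library are available. Lean on these libraries where they do the work, as an engineer would, in place of code of your own. Each camera call takes 0.05 s, during which the arm holds its last target. There are 200 camera calls.

TASK

Move the cordless work lamp onto the rubber pad: set it down gently, upright in the middle of the pad and square with it, its head end at the end of the pad away from the robot. Then let go of it and swivel and tilt the lamp head so that it points straight at the centre of the top of the aluminium block clamped in the vise. Leave the lamp standing on the pad and do not disturb the other loose things on the bench.

Things in the scene. Friction and masses are not known exactly. Their poses are not given: they have to be found in the camera images.
- lamp: The loose lamp, 0.9 kg in all: black foot 190 x 76 x 14 mm with a grey battery block (84 x 68, top 48 mm above the underside) and a carrying handle at its rear (-x) end and the swivelling head at its front (+x) end. Origin: centre of the foot's underside; x along the foot towards the head end, z up. The vertical swivel axis stands 60 mm ahead of the origin (+x); the horizontal tilt axis crosses it 125 mm above the underside. At the start the lamp stands on the table.
- lamp_grip (a point): Middle of the lamp's carrying handle, a level bar 70 mm long (along x), 22 mm wide (y) and 18 mm high, 48 mm behind the foot's centre and 86 mm above its underside; free space of 30 mm under the bar; the handle for carrying. Axes as the lamp's.
- lamp_tab (a point): Grip point on the black tab that stands up from the lamp head: 14 mm thick (y), 26 mm wide (x); the point lies 66 mm from the tilt axis and 16 mm below the tab's tip, and 33 mm above the head's top face. Axes are the head's: x is the way the lamp shines, y the tilt axis, z along the tab. The tab moves with the head, is the handle for swivelling and tilting it, and its flat sides do not pivot in a firm pinch: lean the wrist with it, or push it.
- lamp_lens (a point): Centre of the lamp's front face, 20 mm ahead of the crossing of the swivel and tilt axes; x is the way the lamp shines (beam axis, which passes through that crossing), y along the tilt axis, z up along the tab. The head is a box 40 x 84 x 66 mm held in a steel fork.
- lamp_swivel (a joint): Swivel of the head on the foot, rad: 0 shines along the foot's +x, positive turns to the left (counter-clockwise from above); -2.3 to 2.3. Stiff (about 0.05 N m): stays where it is left.
- lamp_tilt (a joint): Tilt of the head, rad: 0 shines level with the tab upright, positive shines downward (tab leans forward); -0.8 to 0.9. Stiff (about 0.08 N m): stays where it is left.
- pad: Black rubber pad 220 x 110 x 4 mm, fixed flat on the table, to the left or right of the vise. Origin: centre of its underside; x along its long side, pointing away from the robot. The lamp's foot is to stand on its upper face, 4 mm above the table.
- work_top (a point): Centre of the top face of the aluminium block (54 x 64 mm top face) clamped in the fixed grey drill-press vise, 63 mm above the table. The vise reaches 145 mm from here towards the robot side and 65 mm away, is 94 mm wide and nowhere higher.
- wrench: Bystander, loose: flat steel wrench, 170 long (mm). Origin: centre of its underside.
- screwdriver: Bystander, loose: screwdriver with black handle, 190 long (mm). Origin: centre of its underside.
- mug: Bystander, loose: white mug, 95 high (mm). Origin: centre of its underside.
- spray_can: Bystander, loose: closed metal can, 66 across, 130 high (mm). Origin: centre of its underside.
- jar: Bystander, loose: clear screw-top jar, 68 across, 75 high (mm). Origin: centre of its underside.
- tape_measure: Bystander, loose: tape measure in its 70 x 38 x 62 case (mm). Origin: centre of its underside.
- parts_tray: Bystander, loose: open steel tray 140 x 100 x 35 (mm). Origin: centre of its underside.
Not all that is in view belongs to the job. What is shaped like the lamp but green or turquoise is not meant.

How it is judged:
By the outcome, as a careful person would: the job done as asked, in the order asked, and still so for the second after the job is handed in, with the robot touching nothing.
It also fails if it takes over 64 s, if anything falls off the work surface, if the arm or the gripper's body presses on something with over 40 N, if the wrist force passes 120 N, or if a joint passes its speed limit or range.

## Working session

There is one attempt and no reset: what is moved stays moved. The work goes in short steps, Python scripts to look and compute and a shell command to move; the robot and the scene stay as the last step left them, time stands still between calls to the robot, and variables do not carry over. Pictures are saved under pics/ and viewed, at most 10 in all, crops included, and the job is handed in when it is done.

```bash
ls; mkdir -p pics; python3 - <<'E'
from station import arm
import cv2,numpy as np
ims=[]
for n in("side","top"):
    p,d=arm.grab_frame(n); cv2.imwrite(f"pics/{n}0.png",cv2.resize(p[:,:,::-1],(800,600)))
    np.savez(f"{n}0.npz",p=p,d=d)
    c=arm.get_calibration(n);print(n,c["mtx"].round(1).tolist(),(-c["R"].T@c["t"]).round(3),c["R"].round(3).tolist())
    for th in("lamp","pad","work_top","lamp_tab","lamp_grip"):
        print(th,[(r["extent"],round(r["score"],2)) for r in arm.recognise(th,n)][:4])
print(arm.hold_point_z,arm.get_state())
E
```

```text
pics
side [[457.4, 0.0, 253.7], [0.0, 457.4, 191.4], [0.0, 0.0, 1.0]] [0.036 0.938 1.459] [[-0.885, -0.466, -0.008], [-0.36, 0.694, -0.624], [0.296, -0.55, -0.781]]
lamp [([314.4, 174.2, 33.6, 30.7], 0.92), ([189.9, 214.3, 59.4, 55.8], 0.9), ([247.8, 269.6, 58.3, 43.6], 0.65)]
pad [([257.0, 146.0, 52.6, 37.0], 0.85)]
work_top [([204.3, 185.8, 55.5, 37.6], 0.8)]
lamp_tab [([194.6, 210.0, 23.7, 29.0], 0.79), ([246.4, 269.8, 25.4, 31.9], 0.59)]
lamp_grip [([319.0, 174.1, 27.1, 33.5], 0.91), ([249.8, 266.6, 55.2, 45.8], 0.61), ([194.2, 213.8, 55.9, 55.5], 0.56)]
top [[420.1, 0.0, 253.8], [0.0, 420.1, 191.5], [0.0, 0.0, 1.0]] [ 0.291 -0.014  1.516] [[0.017, -1.0, -0.017], [-0.983, -0.014, -0.181], [0.181, 0.02, -0.983]]
lamp [([146.2, 233.0, 63.5, 57.5], 0.79), ([312.7, 249.5, 23.1, 24.8], 0.73), ([181.2, 159.8, 35.3, 58.5], 0.67), ([184.3, 158.6, 25.4, 22.1], 0.65)]
pad [([321.4, 168.7, 32.8, 60.5], 0.55)]
work_top [([239.2, 149.1, 25.4, 55.1], 0.82)]
lamp_tab [([181.2, 163.0, 29.1, 15.9], 0.96), ([143.2, 239.6, 30.3, 23.7], 0.82)]
lamp_grip [([146.8, 236.4, 57.2, 48.0], 0.89), ([180.8, 163.9, 34.7, 54.1], 0.77), ([311.6, 249.8, 24.6, 21.8], 0.58), ([380.6, 184.2, 35.0, 40.0], 0.27)]
0.0188 {'t': 0.6, 'q': array([-1.00291188e+00,  3.58615050e-01,  1.18772394e-02,  6.13340536e-06,
       -1.22410545e+00, -2.88089276e-01]), 'qd': array([-0.00173575,  0.00121672,  0.00100804, -0.0013196 ,  0.00057587,
       -0.00130018]), 'joint_efforts': array([ 5.62370697e-04, -5.81991684e+01,  2.93183845e+01,  6.99981764e+00,
        1.23568339e-02, -5.77993077e-06]), 'eef_pos': array([ 0.18636721, -0.64872638,  0.22654269]), 'ee_rot': array([ 3.14154929e+00, -1.88660339e-05, -2.86179540e+00]), 'force': array([ 0.00224303,  0.3170999 , -0.46840994]), 'moment': array([-0.01828552,  0.03876863, -0.02604947]), 'gripper_force': 0.0, 'width': 0.08755391014815518}
```

View pics/top0.png

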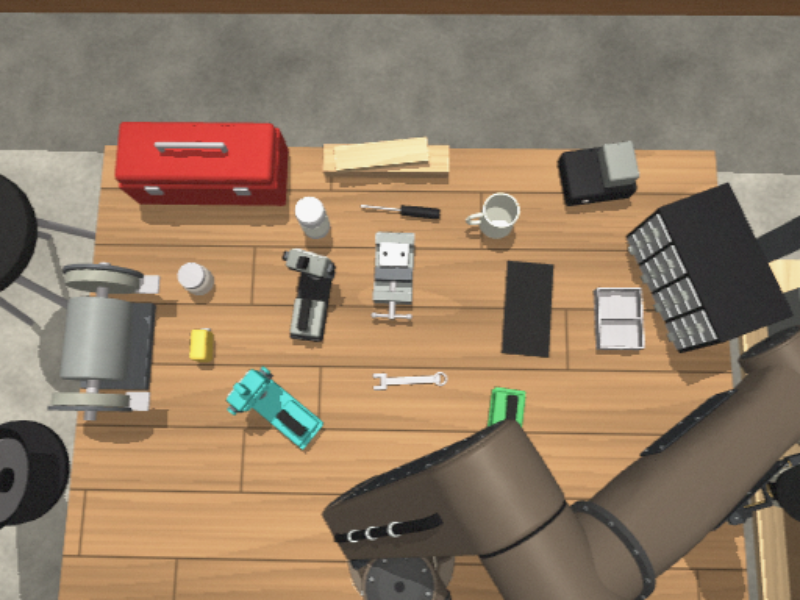

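View pics/side0.png

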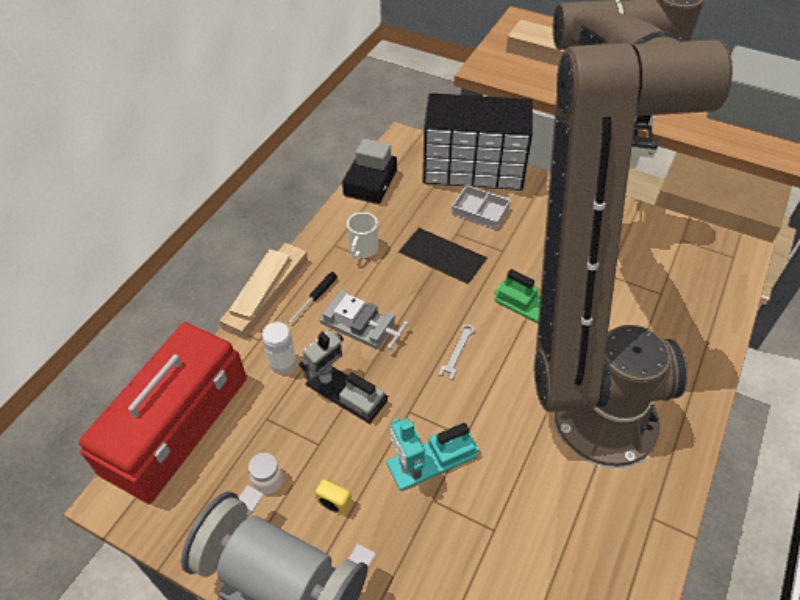

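Could be taken for the lamp: black/grey one at (312,295) in the top view and (340,380) in the side view; turquoise at (270,405) / (430,455); green at (507,405) / (520,295). The black one with the grey battery block matches the description. I'll check it in a close crop and measure it.

```bash
cat > h.py <<'E'
from station import arm
import numpy as np,cv2
def cloud(n,d):
    c=arm.get_calibration(n);K=np.array(c["mtx"]);R=np.array(c["R"]);t=np.array(c["t"])
    v,u=np.mgrid[:d.shape[0],:d.shape[1]]
    P=np.stack([(u-K[0,2])/K[0,0]*d,(v-K[1,2])/K[1,1]*d,d],-1)
    return (P-t)@R
E
python3 - <<'E'
from h import *
crops=[]
C={}
for n,(x0,y0,x1,y1) in dict(top=(170,145,230,225),side=(180,200,260,275)).items():
    f=np.load(n+"0.npz");p,d=f["p"],f["d"];C[n]=cloud(n,d)
    crops.append(cv2.resize(p[y0:y1,x0:x1,::-1],(400,480),interpolation=cv2.INTER_CUBIC))
cv2.imwrite("pics/crop0.png",np.hstack(crops))
for n in C:
    X=C[n].reshape(-1,3);f=np.load(n+"0.npz");col=f["p"].reshape(-1,3).astype(int)
    def box(a,b,c_,d_,e,g):return (X[:,0]>a)&(X[:,0]<b)&(X[:,1]>c_)&(X[:,1]<d_)&(X[:,2]>e)&(X[:,2]<g)
    tab=box(.3,1,-.5,.5,-.02,.02); print(n,"table z",np.median(X[tab,2]).round(4))
    # pad : dark pixels
    m=box(.4,.85,-.35,-.1,-.01,.02)&(col.max(1)<60); 
    mask=np.zeros(len(X),np.uint8);mask[m]=255
    k,l,s,cc=cv2.connectedComponentsWithStats(mask.reshape(384,512))
    i=1+np.argmax(s[1:,4]);P=X[(l==i).ravel()]
    r=cv2.minAreaRect((P[:,:2]*1000).astype(np.float32));print("pad",r,P.mean(0).round(4))
    # block top
    m=box(.45,.9,-.1,.12,.055,.072);print("blk",m.sum());P=X[m]
    print(cv2.minAreaRect((P[:,:2]*1000).astype(np.float32)),P.min(0).round(3),P.max(0).round(3),P.mean(0).round(4))
    m=box(.4,.85,.1,.32,.006,.3);P=X[m];print("lampbox",P.min(0).round(3),P.max(0).round(3))
    for lo,hi in((.006,.025),(.042,.054),(.075,.1),(.1,.13),(.13,.165),(.165,.22)):
        Q=P[(P[:,2]>lo)&(P[:,2]<hi)]
        if len(Q)>3:print(lo,hi,len(Q),[np.round(z,0) for z in cv2.minAreaRect((Q[:,:2]*1000).astype(np.float32))],Q.mean(0).round(3))
E
```

```text
top table z 0.0006
pad ((553.11279296875, -288.18792724609375), (105.7660903930664, 217.65420532226562), 85.50318908691406) [ 0.5518 -0.288   0.0041]
blk 514
((755.3258666992188, 35.58760452270508), (169.02969360351562, 288.5777893066406), 89.90908813476562) [ 0.611 -0.049  0.055] [0.9   0.12  0.072] [0.7666 0.0365 0.0617]
lampbox [0.401 0.1   0.006] [0.85  0.32  0.216]
0.006 0.025 596 [array([624., 210.]), array([448., 219.]), np.float64(0.0)] [0.611 0.21  0.012]
0.042 0.054 319 [array([662., 229.]), array([390., 124.]), np.float64(11.0)] [0.541 0.22  0.048]
0.075 0.1 216 [array([674., 222.]), array([371., 121.]), np.float64(16.0)] [0.617 0.229 0.091]
0.1 0.13 313 [array([678., 223.]), array([367., 119.]), np.float64(16.0)] [0.735 0.231 0.12 ]
0.13 0.165 594 [array([723., 235.]), array([286., 113.]), np.float64(17.0)] [0.691 0.231 0.149]
0.165 0.22 61 [array([713., 260.]), array([252.,  49.]), np.float64(29.0)] [0.623 0.217 0.194]
side table z -0.0012
pad ((551.8270263671875, -285.8535461425781), (114.02970123291016, 219.06491088867188), 86.33367156982422) [ 0.5488 -0.2832  0.0023]
blk 324
((756.2301025390625, 40.56927490234375), (161.25906372070312, 287.7206726074219), 88.18651580810547) [ 0.612 -0.044  0.055] [0.9   0.117 0.07 ] [0.7551 0.0397 0.0603]
lampbox [0.402 0.103 0.006] [0.849 0.32  0.212]
0.006 0.025 503 [array([623., 216.]), array([216., 440.]), np.float64(88.0)] [0.606 0.23  0.012]
0.042 0.054 262 [array([639., 240.]), array([338., 101.]), np.float64(10.0)] [0.551 0.24  0.047]
0.075 0.1 268 [array([649., 228.]), array([329., 104.]), np.float64(14.0)] [0.614 0.236 0.09 ]
0.1 0.13 353 [array([663., 221.]), array([332., 114.]), np.float64(17.0)] [0.711 0.235 0.119]
0.13 0.165 416 [array([722., 240.]), array([285., 107.]), np.float64(16.0)] [0.669 0.24  0.148]
0.165 0.22 63 [array([608., 217.]), array([16., 32.]), np.float64(70.0)] [0.607 0.221 0.192]
```

View pics/crop0.png

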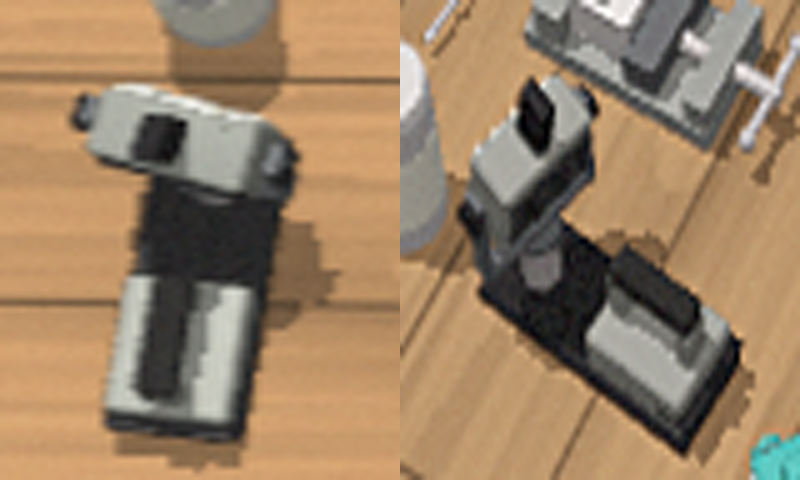

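The crop confirms the black lamp: handle at about crop (165,340), tab at (160,138), can just behind it. Now a tighter measurement.

```bash
python3 - <<'E'
from h import *
from scipy.optimize import least_squares
A=[];
def foot(Q):
    return cv2.minAreaRect((Q*1000).astype(np.float32))
for n in("top","side"):
    f=np.load(n+"0.npz");X=cloud(n,f["d"]);
    for th in("lamp","lamp_tab"):
        for r in arm.trace(th,n):
            P=X[r["mask"]];P=P[np.isfinite(P).all(1)]
            c=np.median(P,0)
            print(n,th,round(r["score"],2),c.round(3),len(P))
            if th=="lamp_tab" and abs(c[1]-.21)<.06: print(P[:,:].round(3)[::4].tolist())
            if th=="lamp" and abs(c[1]-.21)<.06:
              for lo,hi in((.006,.025),(.042,.054),(.075,.1),(.13,.165),(.17,.22)):
                Q=P[(P[:,2]>lo)&(P[:,2]<hi)]
                if len(Q)>3:print(lo,hi,len(Q),[np.round(z,0) for z in foot(Q[:,:2])],Q.mean(0).round(3))
    Z=X.reshape(-1,3);m=(Z[:,0]>.57)&(Z[:,0]<.76)&(abs(Z[:,1])<.035+.02)&(Z[:,2]>.057)&(Z[:,2]<.07)
    print("blk",foot(Z[m,:2]),m.sum(), np.median(Z[m],0))
    # white pixels
    col=f["p"].reshape(-1,3);mm=m&(col.min(1)>165);print("white",foot(Z[mm,:2]),mm.sum(),Z[mm].mean(0))
E
```

```text
top lamp 0.94 [ 0.327 -0.223  0.048] 480
top lamp 0.85 [0.317 0.288 0.051] 1420
top lamp 0.63 [0.581 0.209 0.05 ] 1284
0.006 0.025 340 [array([564., 214.]), array([ 75., 186.]), np.float64(84.0)] [0.583 0.208 0.014]
0.042 0.054 272 [array([540., 215.]), array([ 67., 143.]), np.float64(81.0)] [0.514 0.216 0.048]
0.075 0.1 131 [array([560., 202.]), array([ 38., 162.]), np.float64(65.0)] [0.521 0.217 0.094]
0.13 0.165 320 [array([621., 209.]), array([114.,  49.]), np.float64(71.0)] [0.618 0.204 0.153]
0.17 0.22 52 [array([610., 213.]), array([15., 29.]), np.float64(70.0)] [0.608 0.212 0.198]
top lamp_tab 0.78 [0.346 0.317 0.157] 409
top lamp_tab 0.72 [0.617 0.207 0.156] 388
[[0.648, 0.243, 0.155], [0.647, 0.228, 0.161], [0.69, 0.242, -0.002], [0.643, 0.234, 0.163], [0.645, 0.223, 0.155], [0.685, 0.234, 0.003], [0.64, 0.241, 0.162], [0.64, 0.228, 0.162], [0.641, 0.215, 0.158], [0.651, 0.208, 0.12], [0.638, 0.249, 0.154], [0.637, 0.235, 0.161], [0.636, 0.221, 0.163], [0.637, 0.208, 0.161], [0.641, 0.197, 0.147], [0.635, 0.249, 0.154], [0.634, 0.235, 0.159], [0.635, 0.222, 0.154], [0.634, 
[... 4804 characters left out ...]
 0.149], [0.604, 0.238, 0.134], [0.634, 0.251, 0.124], [0.611, 0.257, 0.148], [0.606, 0.242, 0.131], [0.633, 0.253, 0.12], [0.614, 0.254, 0.136], [0.609, 0.239, 0.119], [0.628, 0.255, 0.12], [0.61, 0.254, 0.132], [0.612, 0.23, 0.098], [0.617, 0.253, 0.119], [0.616, 0.232, 0.092], [0.619, 0.251, 0.108], [0.621, 0.255, 0.106]]
side lamp_tab 0.8 [0.34  0.337 0.154] 488
side lamp_tab 0.31 [0.594 0.496 0.068] 463
blk ((661.2850341796875, 25.83087730407715), (57.73686981201172, 55.82392883300781), 89.71334838867188) 150 [0.66105506 0.02666107 0.06145733]
white ((661.7770385742188, 25.756004333496094), (57.58476638793945, 54.85646057128906), 89.73950958251953) 130 [0.66156035 0.02688191 0.06175268]
```

```bash
cat >> h.py <<'E'
def rows(*targets):
    """targets: (x,y,z,yaw_deg) of the TCP -> shift/turn in row units from the present pose"""
    s=arm.get_state();p=np.array(s["eef_pos"]);yw=s["ee_rot"][2];c,n=np.cos(yw),np.sin(yw)
    print("t",round(s["t"],2),"at",p.round(4),"yaw",round(np.degrees(yw),2),"w",round(s["width"],4),"F",np.round(s["force"],1))
    for x,y,z,a in targets:
        d=np.array([x,y,z])-p;turn=-((a-np.degrees(yw)+180)%360-180)
        print([round(v,3) for v in((c*d[0]+n*d[1])/.025,(n*d[0]-c*d[1])/.025,-d[2]/.025,turn/5)])
E
python3 - <<'E'
from h import *
for n in("top","side"):
    f=np.load(n+"0.npz");X=cloud(n,f["d"]).reshape(-1,3);col=f["p"].reshape(-1,3)
    m=(X[:,0]>.46)&(X[:,0]<.575)&(abs(X[:,1]-.22)<.06)&(X[:,2]>.084)&(X[:,2]<.108)
    P=X[m];r=cv2.minAreaRect((P[:,:2]*1000).astype(np.float32));print(n,"bar",r,P.mean(0).round(4),m.sum())
    c,v=cv2.PCACompute2(P[:,:2].astype(np.float64),None)[:2];print(np.degrees(np.arctan2(v[0,1],v[0,0])))
    # battery top
    m=(X[:,0]>.46)&(X[:,0]<.575)&(abs(X[:,1]-.22)<.06)&(X[:,2]>.04)&(X[:,2]<.056)
    P=X[m];print("batt",cv2.minAreaRect((P[:,:2]*1000).astype(np.float32)),m.sum())
rows((.56,-.40,.30,173),(.522,.222,.30,173),(.522,.222,.067,173))
for th in("mug","parts_tray"):
    arm.trace(th,"top");r=arm.trace(th,"top")[0];print(th,np.median(cloud("top",np.load("top0.npz")["d"])[r["mask"]],0))
E
```

```text
top bar ((517.5640869140625, 220.77821350097656), (21.625328063964844, 67.69345092773438), 84.9024658203125) [0.5176 0.2202 0.0954] 131
-6.991266389182272
batt ((514.0608520507812, 221.5374755859375), (68.20911407470703, 91.1971664428711), 83.89771270751953) 302
side bar ((516.201904296875, 225.201904296875), (24.673564910888672, 72.28001403808594), 85.34413146972656) [0.5163 0.2266 0.093 ] 125
-6.0656371427749285
batt ((515.8010864257812, 224.8528594970703), (70.8749008178711, 85.05413818359375), 82.54930114746094) 246
t 0.8 at [ 0.1864 -0.6487  0.2266] yaw -163.97 w 0.0876 F [-0.3  0.4 -0. ]
[np.float64(-17.11), np.float64(5.435), np.float64(-2.937), np.float64(4.606)]
[np.float64(-22.52), np.float64(29.767), np.float64(-2.937), np.float64(4.606)]
[np.float64(-22.52), np.float64(29.767), np.float64(6.383), np.float64(4.606)]
mug [ 0.76524778 -0.21529903  0.0388032 ]
parts_tray [ 0.52737494 -0.49363061  0.00688931]
```

```bash
python3 -m crank '[[[-6,2,-2.9,1],[-12,4,-2.9,2.5],[-17,5.5,-2.9,4.5],[-17,5.5,-2.9,4.5],[-17,5.5,-2.9,4.5],[-17,5.5,-2.9,4.5],[-19,13,-2.9,4.5],[-20,18,-2.9,4.5],[-21,23,-2.9,4.5],[-22,28,-2.9,4.5],[-22.5,29.8,-2.9,4.5],[-22.5,29.8,-2.9,4.5]]]' 0
python3 -c "
from h import *
rows((.5245,.222,.18,173.5),(.5245,.222,.067,173.5))"
```

```text
t: 2.5
eef_pos: [0.5184, -0.0693, 0.2969]
ee_rot: [3.141, 0.001, 3.029]
force: [0.4, 0.5, 0.6]
width: 0.0878
gripper_force: 0.0
t 2.5 at [ 0.5184 -0.0693  0.2969] yaw 173.54 w 0.0878 F [0.4 0.5 0.6]
[np.float64(1.071), np.float64(11.604), np.float64(4.676), np.float64(0.007)]
[np.float64(1.071), np.float64(11.604), np.float64(9.196), np.float64(0.007)]
```

```bash
python3 -m crank '[[[0.3,3,0,0],[0.6,6,0,0],[0.8,8.5,0,0],[1,10.5,0,0],[1.07,11.6,0,0],[1.07,11.6,0,0],[1.07,11.6,0,0],[1.07,11.6,0,0]]]'
python3 -c "
from h import *
rows((.5245,.222,.12,173.5),(.5245,.222,.067,173.5))"
```

```text
t: 3.5
eef_pos: [0.5248, 0.219, 0.2968]
ee_rot: [3.141, 0.0, 3.028]
force: [-0.2, 0.6, -0.4]
width: 0.0876
gripper_force: 0.0
t 3.5 at [0.5248 0.219  0.2968] yaw 173.47 w 0.0876 F [-0.2  0.6 -0.4]
[np.float64(0.026), np.float64(0.117), np.float64(7.071), np.float64(-0.005)]
[np.float64(0.026), np.float64(0.117), np.float64(9.191), np.float64(-0.005)]
```

```bash
python3 -m crank '[[[0,0.12,2.5,0],[0,0.12,5,0],[0,0.12,7,0],[0,0.12,8.2,0],[0,0.12,9.2,0],[0,0.12,9.2,0],[0,0.12,9.2,0]]]'
python3 -m crank '[[[0,0,0,0],[0,0,0,0],[0,0,0,0],[0,0,0,0],[0,0,0,0],[0,0,0,0],[0,0,0,0],[0,0,0,0]]]' 1 55
python3 - <<'E'
from h import *
rows((.5245,.222,.2,173.5))
E
```

```text
t: 4.38
eef_pos: [0.5259, 0.2228, 0.0677]
ee_rot: [3.141, 0.001, 3.028]
force: [0.8, -0.1, 0.4]
width: 0.0876
gripper_force: 0.0
t: 5.38
eef_pos: [0.5247, 0.2223, 0.0663]
ee_rot: [-3.141, -0.001, 3.028]
force: [-0.7, -3.2, 2.0]
width: 0.0217
gripper_force: 55.0
t 5.38 at [0.5247 0.2223 0.0663] yaw 173.51 w 0.0217 F [-0.7 -3.2  2. ]
[np.float64(0.007), np.float64(-0.012), np.float64(-5.347), np.float64(0.003)]
```

Gripped. Lift, and look at how it hangs.

```bash
python3 -m crank '[[[0,0,-0.3,0],[0,0,-0.8,0],[0,0,-1.6,0],[0,0,-2.6,0],[0,0,-3.6,0],[0,0,-4.6,0],[0,0,-5.2,0],[0,0,-5.2,0],[0,0,-5.2,0],[0,0,-5.2,0]]]'
cat >> h.py <<'E'
def lampfit(z0,yaw,xy,tag):
    """cloud of lamp in its presumed frame (origin xy,z0; yaw deg)"""
    out={}
    for n in("top","side"):
        p,d=arm.grab_frame(n);np.savez(tag+n+".npz",p=p,d=d)
        X=cloud(n,d).reshape(-1,3)-[xy[0],xy[1],z0];a=np.radians(yaw)
        L=np.c_[X[:,0]*np.cos(a)+X[:,1]*np.sin(a),-X[:,0]*np.sin(a)+X[:,1]*np.cos(a),X[:,2]]
        out[n]=(p,L)
    return out
E
python3 - <<'E'
from h import *
s=arm.get_state();print(s["moment"],s["force"])
rows()
a=np.radians(-6.5);tp=s["eef_pos"];g=tp[:2]-np.array([np.cos(a),np.sin(a)])*(.056-.0)  # grip 8mm fwd
o=tp[:2]+np.array([np.cos(a),np.sin(a)])*.040
z0=tp[2]-.067
print(o,z0)
for n,(p,L) in lampfit(z0,-6.5,o,"lift").items():
    # foot upper face: x in -.01...+.03 and front
    m=(L[:,0]>-.005)&(L[:,0]<.1)&(abs(L[:,1])<.045)&(L[:,2]>-.02)&(L[:,2]<.04)
    P=L[m]; k=np.polyfit(P[:,0],P[:,2],1); print(n,m.sum(),"slope",np.degrees(np.arctan(k[0])),"z at 0",k[1],"extents",P.min(0).round(3),P.max(0).round(3))
    cv2.imwrite(f"pics/lift_{n}.png",p[:,:,::-1])
i=cv2.imread("pics/lift_side.png");cv2.imwrite("pics/lift_s.png",cv2.resize(i[130:300,150:330],(720,600)))
E
```

```text
t: 6.62
eef_pos: [0.5245, 0.2226, 0.1953]
ee_rot: [-3.14, -0.002, 3.029]
force: [0.6, 0.6, -8.2]
width: 0.0214
gripper_force: 55.0
[ 0.04112469  0.23491318 -0.00200229] [ 0.57813357  0.63416251 -8.23646987]
t 6.62 at [0.5245 0.2226 0.1953] yaw 173.52 w 0.0214 F [ 0.6  0.6 -8.2]
[0.56426949 0.21805971] 0.12827863739966763
top 122 slope 1.8553216055275634 z at 0 0.013142012202838128 extents [ 0.018 -0.04   0.004] [0.094 0.03  0.037]
side 91 slope -0.3455538813427913 z at 0 0.0101363362824927 extents [-0.004 -0.016 -0.001] [0.093 0.042 0.019]
```

View pics/lift_s.png

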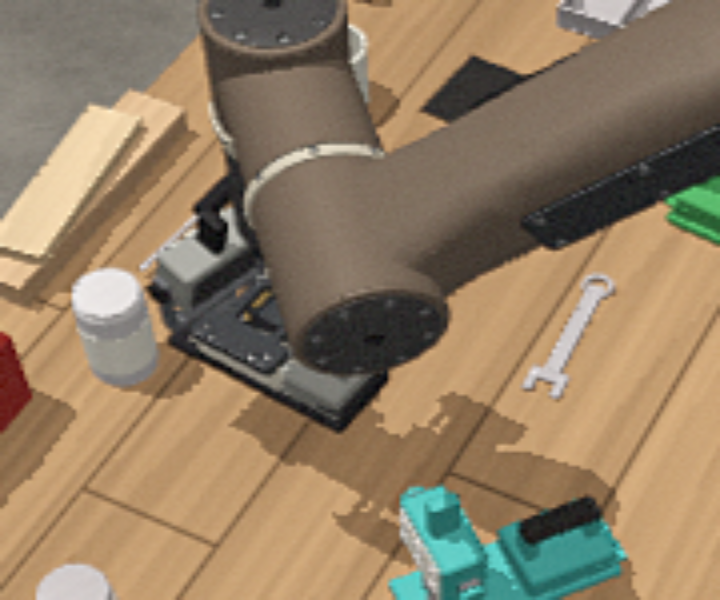

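The side crop shows the lamp hanging level, foot at about (280,360). The pad is free at (470,90). Next I refine the pad pose by intersecting its pixels with the plane z = 4 mm.

```bash
python3 - <<'E'
from h import *
for n,seed in(("top",(338,198)),("side",(283,163))):
    p=np.load(n+"0.npz")["p"];m=(p.max(2)<75).astype(np.uint8)
    k,l,s,cc=cv2.connectedComponentsWithStats(m);i=l[seed[1],seed[0]];print(n,s[i],cc[i])
    v,u=np.nonzero(l==i)
    c=arm.get_calibration(n);K,R,t=map(np.array,(c["mtx"],c["R"],c["t"]))
    ray=np.c_[(u-K[0,2])/K[0,0],(v-K[1,2])/K[1,1],np.ones(len(u))]@R;o=-R.T@t
    W=o+ray*((.004-o[2])/ray[:,2])[:,None]
    _,e=cv2.PCACompute(W[:,:2],None);e=e[0]*np.sign(e[0][0])
    print(W.mean(0),"yaw",np.degrees(np.arctan2(e[1],e[0])),cv2.minAreaRect((W[:,:2]*1000).astype(np.float32)))
rows((.5125,-.2842,.1953,175.9))
E
```

```text
top [ 321  167   33   62 1718] [337.42956927 197.52910361]
[ 0.5509787  -0.28790194  0.004     ] yaw -4.074931877126559 ((552.1580810546875, -287.9434814453125), (106.21208953857422, 218.21426391601562), 85.76298522949219)
side [256 146  56  35 955] [283.38638743 162.94659686]
[ 0.54840773 -0.28198535  0.004     ] yaw -3.996042680640467 ((550.4287109375, -282.4927978515625), (109.04832458496094, 217.60853576660156), 85.79525756835938)
t 6.72 at [0.5248 0.2227 0.1956] yaw 173.53 w 0.0216 F [ 0.5 -0.7 -7.6]
[np.float64(-1.796), np.float64(-20.203), np.float64(0.013), np.float64(-0.474)]
```

```bash
python3 -m crank '[[[-0.05,-0.5,0,0],[-0.15,-1.6,0,0],[-0.3,-3.4,0,-0.1],[-0.5,-5.4,0,-0.2],[-0.7,-7.6,0,-0.3],[-0.9,-9.8,0,-0.3],[-1.1,-12,0,-0.4],[-1.3,-14.2,0,-0.48],[-1.5,-16.2,0,-0.48],[-1.6,-18,0,-0.48],[-1.7,-19.3,0,-0.48],[-1.74,-20,0,-0.48]]]'
python3 -m crank '[[[0,-0.15,0,0],[0,-0.15,0,0],[0,-0.15,0,0],[0,-0.15,0,0]]]'
python3 -c "
from h import *
rows((.5111,-.2829,.0705,175.95))"
```

```text
t: 8.22
eef_pos: [0.511, -0.2809, 0.1961]
ee_rot: [-3.141, -0.001, 3.069]
force: [-0.7, 0.6, -8.2]
width: 0.0218
gripper_force: 55.0
t: 8.72
eef_pos: [0.5119, -0.2819, 0.1967]
ee_rot: [3.142, 0.0, 3.072]
force: [0.1, -0.8, -8.6]
width: 0.0215
gripper_force: 55.0
t 8.72 at [ 0.5119 -0.2819  0.1967] yaw 175.99 w 0.0215 F [ 0.1 -0.8 -8.6]
[np.float64(0.03), np.float64(-0.044), np.float64(5.047), np.float64(0.008)]
```

```bash
python3 -m crank '[[[0,0,0.5,0],[0,0,1.3,0],[0,0,2.3,0],[0,0,3.2,0],[0,0,3.9,0],[0,0,4.4,0],[0,0,4.7,0],[0,0,4.7,0],[0,0,4.7,0]]]'
python3 -m crank '[[[0,0,0.08,0],[0,0,0.16,0],[0,0,0.16,0]]]'
python3 -m crank '[[[0,0,0.05,0],[0,0,0.1,0],[0,0,0.1,0]]]'
```

```text
t: 9.85
eef_pos: [0.5122, -0.2827, 0.0796]
ee_rot: [-3.141, 0.001, 3.071]
force: [0.6, 0.3, -8.7]
width: 0.0217
gripper_force: 55.0
t: 10.22
eef_pos: [0.5116, -0.2825, 0.0749]
ee_rot: [3.141, -0.0, 3.071]
force: [-0.6, 0.1, -8.5]
width: 0.0213
gripper_force: 55.0
t: 10.6
eef_pos: [0.5116, -0.2825, 0.0724]
ee_rot: [3.142, -0.0, 3.07]
force: [0.7, -0.7, -9.0]
width: 0.0218
gripper_force: 55.0
```

```bash
python3 -m crank '[[[0,0,0.04,0],[0,0,0.08,0],[0,0,0.08,0]]]'
```

```text
t: 10.98
eef_pos: [0.5118, -0.2826, 0.0706]
ee_rot: [-3.141, 0.0, 3.071]
force: [-1.0, -0.3, -6.5]
width: 0.0215
gripper_force: 55.0
```

```bash
python3 -m crank '[[[0,0,0.03,0],[0,0,0.05,0],[0,0,0.05,0]]]'
python3 -m crank '[[[0,0,0,0],[0,0,0,0],[0,0,0,0],[0,0,0,0],[0,0,0,0],[0,0,0,0]]]' 0 
python3 -m crank '[[[0,0,-1,0],[0,0,-3,0],[0,0,-5,0],[0,0,-7,0],[0,0,-9,0],[-0.5,4,-9,0],[-0.5,7,-9,0],[-0.5,10,-9,0],[-0.5,10,-9,0],[-0.5,10,-9,0]]]'
python3 - <<'E'
from h import *
rows()
for n,(p,L) in lampfit(.004,-4.05,(.551,-.2857),"placed").items():
    cv2.imwrite(f"pics/placed_{n}.png",cv2.resize(p[:,:,::-1],(800,600)))
    def sel(x0,x1,y,z0,z1):
        m=(L[:,0]>x0)&(L[:,0]<x1)&(abs(L[:,1])<y)&(L[:,2]>z0)&(L[:,2]<z1);return L[m]
    for nm,P in(("bar",sel(-.11,.01,.04,.08,.105)),("batt",sel(-.12,.02,.06,.037,.054)),("foot",sel(-.12,.12,.06,.007,.02)),("head",sel(0,.13,.08,.115,.17)),("tab",sel(0,.13,.06,.172,.22))):
        if len(P)>5:
            r=cv2.minAreaRect((P[:,:2]*1000).astype(np.float32));e=cv2.PCACompute(P[:,:2],None)[1][0]
            print(n,nm,len(P),np.round(r[0],1),np.round(r[1],1),round(r[2],1),"mean",P.mean(0).round(4),"pca",np.degrees(np.arctan2(e[1],e[0])).round(1))
E
```

```text
t: 11.35
eef_pos: [0.5118, -0.2829, 0.0702]
ee_rot: [-3.141, 0.001, 3.071]
force: [-5.6, -0.1, 6.1]
width: 0.0217
gripper_force: 55.0
t: 12.1
eef_pos: [0.5118, -0.2825, 0.0693]
ee_rot: [3.142, 0.0, 3.071]
force: [-0.6, 0.6, 1.3]
width: 0.0757
gripper_force: 0.0
t: 13.35
eef_pos: [0.5421, -0.0303, 0.2943]
ee_rot: [3.141, 0.0, 3.076]
force: [-0.1, -0.6, 0.0]
width: 0.0877
gripper_force: 0.0
t 13.35 at [ 0.5421 -0.0303  0.2943] yaw 176.22 w 0.0877 F [-0.1 -0.6  0. ]
top bar 143 [-45.3  -0.1] [22.8 70.2] 89.8 mean [-0.0467  0.0013  0.0951] pca -0.3
top batt 310 [-49.6   0.2] [68.2 93.9] 89.7 mean [-0.0492  0.0046  0.0475] pca 13.6
top foot 358 [3.9 1.6] [202.7  92. ] 1.2 mean [0.023  0.0064 0.0138] pca -19.1
top head 371 [57.6  1. ] [116.8  51.4] 75.0 mean [0.0561 0.0035 0.1509] pca 79.2
top tab 46 [45.5  3.1] [14.2 29.3] 78.8 mean [0.0441 0.0047 0.1997] pca -1.3
side bar 97 [-47.5   0.7] [34.6 73.8] 89.2 mean [-0.0484  0.0066  0.0915] pca -2.3
side batt 188 [-53.2   6.1] [102.1  65.9] 9.4 mean [-0.0505  0.0134  0.0451] pca 21.5
side foot 262 [-2.5  4.3] [ 89.1 191.3] 86.3 mean [0.018  0.0158 0.0126] pca -7.8
side head 80 [48.   6.7] [119.1  36.7] 72.8 mean [0.0402 0.0123 0.137 ] pca 75.0
```

```bash
python3 - <<'E'
import numpy as np,cv2
a=np.load("placedtop.npz")["p"][155:235,310:365,::-1];b=np.load("placedside.npz")["p"][115:195,240:320,::-1]
cv2.imwrite("pics/pl.png",np.hstack([cv2.resize(a,(400,582),interpolation=2),cv2.resize(b,(400,582),interpolation=2)]))
p,d=None,None
E
```

```text
(no output)
```

View pics/pl.png

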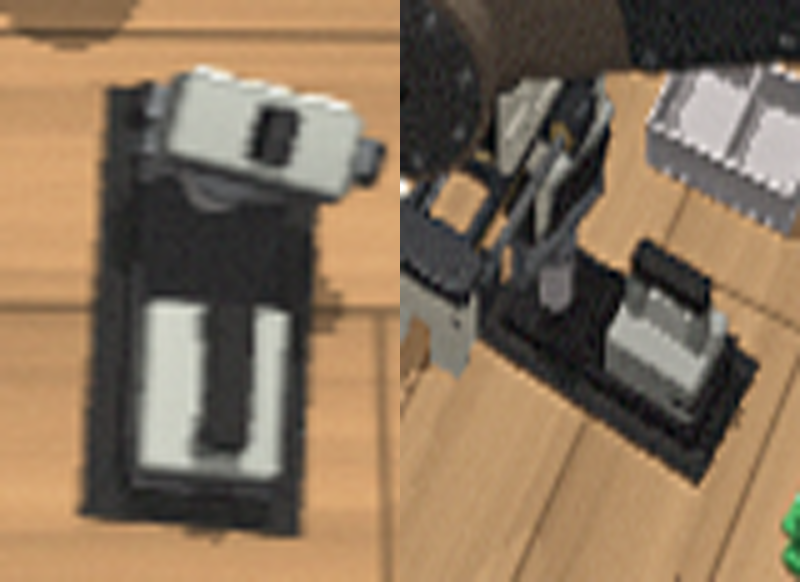

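Both views show the lamp standing centred on the pad and square with it: top-view pad about x 85–310, foot inside it. The head still points ahead, with the tab at (275,135). Next I pinch the tab.

```bash
python3 - <<'E'
from h import *
print(arm.get_state()["q"].round(2))
rows((.597,-.2855,.29,164),(.597,-.2855,.176,164))
E
```

```text
[ 0.3   0.1  -0.17  0.   -1.3  -1.94]
t 13.45 at [ 0.5419 -0.0333  0.2943] yaw 176.05 w 0.0877 F [-0.1 -0.7  0.5]
[np.float64(-2.893), np.float64(-9.913), np.float64(0.171), np.float64(2.41)]
[np.float64(-2.893), np.float64(-9.913), np.float64(4.731), np.float64(2.41)]
```

```bash
python3 -m crank '[[[-0.6,-2,0.17,0.8],[-1.2,-4,0.17,1.6],[-1.8,-6,0.17,2.4],[-2.4,-8,0.17,2.4],[-2.9,-9.9,0.17,2.4],[-2.9,-9.9,0.17,2.4],[-2.9,-9.9,0.17,2.4],[-2.9,-9.9,0.17,2.4]]]'
python3 - <<'E'
from h import *
rows((.597,-.2855,.176,164))
E
```

```text
t: 14.45
eef_pos: [0.5964, -0.2859, 0.2903]
ee_rot: [3.142, 0.0, 2.861]
force: [0.1, 1.2, 0.8]
width: 0.0875
gripper_force: 0.0
t 14.45 at [ 0.5964 -0.2859  0.2903] yaw 163.93 w 0.0875 F [0.1 1.2 0.8]
[np.float64(-0.02), np.float64(0.023), np.float64(4.571), np.float64(-0.013)]
```

```bash
python3 -m crank '[[[0,0,1.5,0],[0,0,3,0],[0,0,4,0],[0,0,4.5,0],[0,0,4.5,0],[0,0,4.5,0]]]'
python3 -m crank '[[[0,0,0,0],[0,0,0,0],[0,0,0,0],[0,0,0,0],[0,0,0,0],[0,0,0,0],[0,0,0,0],[0,0,0,0],[0,0,0,0]]]' 1 6
python3 - <<'E'
from h import *
s=arm.get_state();print(s["force"],s["moment"],s["gripper_force"])
ax=np.array([.612,-.2898]);p=s["eef_pos"];yw=s["ee_rot"][2]
az=yw-np.pi; e=np.array([np.cos(az),np.sin(az)]);l=np.array([-e[1],e[0]])
print("az",np.degrees(az),"tab rel axis fwd/left mm",1000*(p[:2]-ax)@e,1000*(p[:2]-ax)@l)
E
```

```text
t: 15.2
eef_pos: [0.5975, -0.2861, 0.179]
ee_rot: [-3.141, 0.002, 2.862]
force: [0.8, 0.4, -0.7]
width: 0.0877
gripper_force: 0.0
t: 16.32
eef_pos: [0.5967, -0.2861, 0.1775]
ee_rot: [-3.142, -0.0, 2.861]
force: [0.1, -0.7, 0.0]
width: 0.0139
gripper_force: 5.9
[ 0.14496756 -0.71638051  0.04616402] [-0.11756939  0.00111048  0.04795928] 5.917874202132225
az -16.066675919496273 tab rel axis fwd/left mm -15.759096497866848 -0.6475659768191555
```

```bash
python3 -m crank '[[[0,-0.04,0,-0.8],[-0.02,-0.14,0,-2.6],[-0.05,-0.25,0,-4.6],[-0.1,-0.34,0,-6.6],[-0.17,-0.43,0,-8.6],[-0.25,-0.5,0,-10.6],[-0.34,-0.56,0,-12.6],[-0.45,-0.6,0,-14.6],[-0.55,-0.63,0,-16.6],[-0.64,-0.63,0,-18.2],[-0.71,-0.63,0,-19.4],[-0.71,-0.63,0,-19.4]]]' 1 10
python3 -m crank '[[[0,0,0,0],[0,0,0,0],[0,0,0,0],[0,0,0,0]]]'
python3 - <<'E'
from h import *
rows((.612-.0158*np.cos(np.radians(80.9)),-.2902-.0158*np.sin(np.radians(80.9)),.177,-99.1));print(arm.get_state()["moment"])
E
```

```text
t: 17.82
eef_pos: [0.6099, -0.3062, 0.1775]
ee_rot: [-3.141, -0.0, -1.73]
force: [1.6, -1.0, -1.2]
width: 0.0142
gripper_force: 10.0
t: 18.32
eef_pos: [0.6097, -0.3061, 0.1776]
ee_rot: [-3.141, 0.0, -1.729]
force: [2.8, 0.3, -3.2]
width: 0.0142
gripper_force: 10.0
t 18.32 at [ 0.6097 -0.3061  0.1776] yaw -99.09 w 0.0142 F [ 2.8  0.3 -3.2]
[np.float64(-0.01), np.float64(0.008), np.float64(0.024), np.float64(0.003)]
[-0.23467911 -1.33049224 -0.03317828]
```

```bash
python3 -m crank '[[[0,-0.04,0,0],[0,-0.04,0,0],[0,-0.04,0,0],[0,-0.04,0,0]]]'
python3 -c "
from h import *
rows();print(arm.get_state()['moment'])"
```

```text
t: 18.82
eef_pos: [0.61, -0.3062, 0.1775]
ee_rot: [3.141, 0.0, -1.729]
force: [0.4, 0.4, 0.5]
width: 0.0142
gripper_force: 10.0
t 18.82 at [ 0.61   -0.3062  0.1775] yaw -99.07 w 0.0142 F [0.4 0.4 0.5]
[ 0.2986818   0.04478633 -0.09896061]
```

```bash
python3 -m crank '[[[0,0,0,0],[0,0,0,0],[0,0,0,0],[0,0,0,0],[0,0,-1,0],[0,0,-2.5,0],[0,0,-4,0],[0,0,-4,0]]]' 0
python3 -m crank '[[[1.5,0,0,0],[1.5,0,0,0],[1.5,0,0,0],[1.5,0,0,0],[1.5,0,0,0],[1.5,0,0,0],[1.5,0,0,0],[1.5,0,0,0]]]' 1 20
cat > head.py <<'E'
from h import *
import sys
tag=sys.argv[1];ax=np.array([.613,-.2904,.129])
az=np.radians(81.1);e=np.array([np.cos(az),np.sin(az),0]);l=np.array([-e[1],e[0],0])
for n in("top","side"):
    p,d=arm.grab_frame(n);np.savez(tag+n+".npz",p=p,d=d)
    X=cloud(n,d).reshape(-1,3)-ax;H=np.c_[X@e,X@l,X[:,2]]
    m=(abs(H[:,0])<.04)&(abs(H[:,1])<.06)&(H[:,2]>.018)&(H[:,2]<.05);P=H[m]*1000
    if len(P)>20:
        k=np.polyfit(P[:,0],P[:,2],1)
        for _ in range(3):
            r=P[:,2]-np.polyval(k,P[:,0]);P=P[abs(r)<6];k=np.polyfit(P[:,0],P[:,2],1)
        r=cv2.minAreaRect(P[:,:2].astype(np.float32))
        print(n,"top face",len(P),"tilt rad",-np.arctan(k[0]).round(3),"z0",k[1].round(1),"rect",np.round(r[0],1),np.round(r[1],1),round(r[2],1))
    m=(abs(H[:,0])<.05)&(abs(H[:,1])<.03)&(H[:,2]>.05)&(H[:,2]<.095);P=H[m]*1000
    if len(P)>5:print("tab",len(P),P.mean(0).round(1),P.min(0).round(0),P.max(0).round(0))
rows()
E
python3 head.py sw; python3 - <<'E'
import numpy as np,cv2
a=np.load("swtop.npz")["p"][145:235,305:385,::-1];b=np.load("swside.npz")["p"][105:195,230:320,::-1]
cv2.imwrite("pics/sw.png",np.hstack([cv2.resize(a,(400,450),interpolation=2),cv2.resize(b,(400,450),interpolation=2)]))
E
```

```text
t: 19.82
eef_pos: [0.6118, -0.307, 0.2816]
ee_rot: [-3.135, -0.001, -1.729]
force: [-0.1, -0.4, 0.8]
width: 0.0856
gripper_force: 0.0
t: 20.82
eef_pos: [0.6045, -0.3432, 0.2775]
ee_rot: [-3.142, -0.0, -1.729]
force: [-0.5, -0.6, -0.3]
width: 0.0131
gripper_force: 0.0
top top face 192 tilt rad -0.276 z0 34.1 rect [-7.5 -0.1] [83.4 34.9] 89.4
tab 62 [-12.9   2.1  71.7] [-29.  -7.  51.] [ 2.  9. 86.]
side top face 117 tilt rad -0.009 z0 29.2 rect [5.2 1.5] [49.  87.2] 1.5
tab 43 [-7.6  4.2 68.1] [-30.  -4.  51.] [ 5. 11. 85.]
t 20.93 at [ 0.6045 -0.3433  0.2775] yaw -99.07 w 0.0055 F [-0.7 -0.5  1.1]
```

View pics/sw.png

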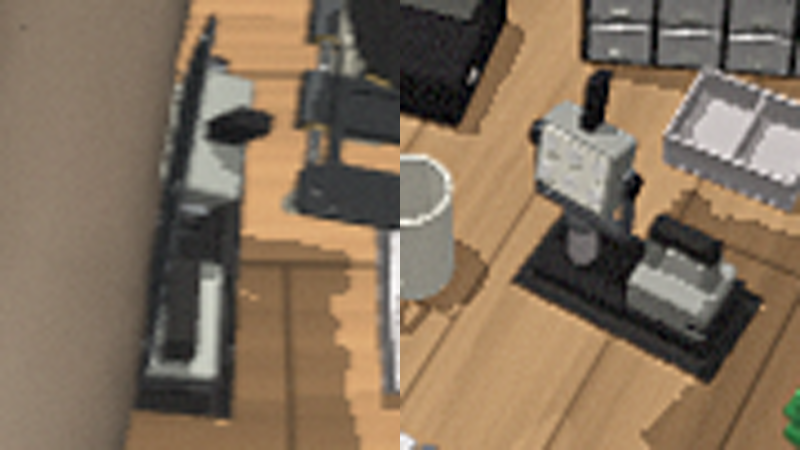

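The side view shows the lens face (580,170) turned towards the vise, with the tab leaning back (595,100). Now I lower the shut fingers behind the tab and push it forward.

```bash
python3 -m crank '[[[0,0,1.2,0],[0,0,2.4,0],[0,0,3.3,0],[0,0,3.7,0],[0,0,3.7,0],[0,0,3.7,0]]]' 
python3 -m crank '[[[-0.2,0,0,0],[-0.4,0,0,0],[-0.6,0,0,0],[-0.8,0,0,0],[-1,0,0,0],[-1.2,0,0,0],[-1.35,0,0,0],[-1.5,0,0,0],[-1.5,0,0,0],[-1.5,0,0,0]]]' 
python3 head.py p1
```

```text
t: 21.68
eef_pos: [0.6051, -0.3436, 0.1863]
ee_rot: [-3.14, -0.001, -1.729]
force: [0.1, 0.4, -0.9]
width: 0.0006
gripper_force: 0.0
t: 22.92
eef_pos: [0.6103, -0.306, 0.1847]
ee_rot: [3.141, 0.0, -1.729]
force: [-0.2, 0.5, 0.3]
width: 0.0004
gripper_force: 0.0
top top face 140 tilt rad 0.264 z0 34.4 rect [7.8 1.1] [37.2 81.7] 0.7
tab 17 [18.8  2.6 74.9] [13. -6. 61.] [23.  8. 82.]
side top face 125 tilt rad 0.083 z0 30.4 rect [10.   2.2] [48.7 86.2] 4.1
tab 97 [ 2.7  5.3 73.7] [-24. -19.  51.] [29. 21. 95.]
t 23.02 at [ 0.6103 -0.3061  0.1847] yaw -99.08 w 0.0004 F [ 0.2  0.1 -0.5]
```

```bash
python3 -m crank '[[[0.5,0,0,0],[1.5,0,0,0],[1.5,0,-2,0],[1.5,0,-4,0],[3,3,-5,0],[4,5,-5,0],[5,7,-5,0],[6,8,-5,0],[6,8,-5,0],[6,8,-5,0]]]' 
cat >> head.py <<'E'
from scipy.optimize import least_squares
# fit box 40x84x66 (origin at axis crossing) by surface distance, free: swivel, tilt, small offset per camera
for n in("top","side"):
    f=np.load(tag+n+".npz");X=cloud(n,f["d"]).reshape(-1,3)-ax
    H=np.c_[X@e,X@l,X[:,2]]*1000
    g=f["p"].reshape(-1,3).astype(int);light=g.min(1)>105
    P=H[(abs(H[:,0])<35)&(abs(H[:,1])<50)&(H[:,2]>-30)&(H[:,2]<48)&light]
    h=np.array([20,42,33])
    def sd(v):
        s,t=v[:2];Q=P-v[2:]
        c,k=np.cos(s),np.sin(s);Q=np.c_[Q[:,0]*c+Q[:,1]*k,-Q[:,0]*k+Q[:,1]*c,Q[:,2]]
        c,k=np.cos(t),np.sin(t);Q=np.c_[Q[:,0]*c-Q[:,2]*k,Q[:,1],Q[:,0]*k+Q[:,2]*c]
        q=abs(Q)-h;return np.linalg.norm(np.maximum(q,0),axis=1)+np.minimum(q.max(1),0)
    def res(v):return np.r_[sd(v),v[2:]*.5]
    r=least_squares(res,[0,.15,0,0,0],loss="soft_l1",f_scale=2)
    print("FIT",n,len(P),"swivel err deg",np.degrees(r.x[0]).round(2),"tilt",r.x[1].round(3),"off",r.x[2:].round(1),"med",np.median(abs(sd(r.x))).round(2))
E
python3 head.py p2
```

```text
t: 24.28
eef_pos: [0.389, -0.4234, 0.3101]
ee_rot: [-3.141, 0.0, -1.73]
force: [0.6, -0.1, -0.4]
width: 0.0005
gripper_force: 0.0
top top face 116 tilt rad 0.154 z0 33.1 rect [12.4  0.4] [85.7 27. ] 86.3
tab 24 [17.4  2.  76.5] [11. -7. 52.] [24.  8. 86.]
side top face 127 tilt rad 0.141 z0 31.0 rect [12.2  2.9] [50.6 85.6] 5.6
tab 44 [15.3  4.8 69.4] [-1. -4. 50.] [31. 11. 83.]
t 24.38 at [ 0.3898 -0.4228  0.3097] yaw -99.05 w 0.0006 F [ 0.3  0.5 -1.1]
FIT top 146 swivel err deg 0.4 tilt 0.001 off [3.1 2.1 0.3] med 1.69
FIT side 237 swivel err deg 0.92 tilt 0.089 off [ 4.8 -1.  -1.8] med 1.81
```

```bash
cat > avg.py <<'E'
from h import *
import sys
tag=sys.argv[1]
for n in("top","side"):
    F=[arm.grab_frame(n) for _ in range(12)]
    D=np.stack([f[1] for f in F]);D[D==0]=np.nan
    d=np.nanmedian(D,0);sd=np.nanstd(D,0)
    print(n,"noise sd",np.nanmedian(sd).round(4))
    np.savez(tag+n+".npz",p=np.mean([f[0] for f in F],0).astype(np.uint8),d=np.nan_to_num(np.nanmean(np.where(abs(D-d)<.012,D,np.nan),0)),sd=sd)
E
python3 avg.py a1
cat > fit.py <<'E'
from h import *
import sys
from scipy.optimize import least_squares
tag=sys.argv[1];ax=np.array([.613,-.2904,.129])
az=np.radians(81.1);e=np.array([np.cos(az),np.sin(az),0]);l=np.array([-e[1],e[0],0])
h=np.array([20,42,33]);D={}
def box(Q,c,h):
    q=abs(Q-c)-h;return np.linalg.norm(np.maximum(q,0),axis=1)+np.minimum(q.max(1),0)
for n in("top","side"):
    f=np.load(tag+n+".npz");X=cloud(n,f["d"]).reshape(-1,3)-ax
    H=np.c_[X@e,X@l,X[:,2]]*1000;g=f["p"].reshape(-1,3).astype(int)
    ok=(f["sd"].ravel()<.006)
    hd=ok&(g.min(1)>95)&(abs(H[:,0])<40)&(abs(H[:,1])<45)&(H[:,2]>-25)&(H[:,2]<48)
    tb=ok&(g.max(1)<75)&(abs(H[:,0])<40)&(abs(H[:,1])<18)&(H[:,2]>40)&(H[:,2]<90)
    D[n]=(H[hd],H[tb])
def local(P,v):
    s,t=v[:2];Q=P-v[2:];c,k=np.cos(s),np.sin(s);Q=np.c_[Q[:,0]*c+Q[:,1]*k,-Q[:,0]*k+Q[:,1]*c,Q[:,2]]
    c,k=np.cos(t),np.sin(t);return np.c_[Q[:,0]*c-Q[:,2]*k,Q[:,1],Q[:,0]*k+Q[:,2]*c]
def sdf(n,v):
    A,B=D[n];return np.r_[box(local(A,v),[0,0,0],h),box(local(B,v),[0,0,57],[13,7,25])]
def res(v):
    o=[]
    for i,n in enumerate(names): o+=[sdf(n,np.r_[v[:2],v[2+3*i:5+3*i]]),v[2+3*i:5+3*i]*1.]
    return np.concatenate(o)
for names in(["top"],["side"],["top","side"]):
    r=least_squares(res,[0,.15]+[0]*3*len(names),loss="soft_l1",f_scale=1.5)
    J=r.jac;sig=np.sqrt(np.diag(np.linalg.inv(J.T@J))[:2]*np.mean(r.fun**2))
    print(names,[len(x) for n in names for x in D[n]],"swivel err deg",np.degrees(r.x[0]).round(2),"tilt",r.x[1].round(3),"+-",sig.round(3),"off",r.x[2:].round(1),"rms",np.sqrt(np.mean(r.fun**2)).round(2))
E
python3 fit.py a1
```

```text
top noise sd 0.0034
side noise sd 0.0046
['top'] [133, 13] swivel err deg 0.18 tilt 0.086 +- [0.01  0.014] off [ 2.4 -0.3 -0.8] rms 1.09
['side'] [229, 46] swivel err deg -0.45 tilt 0.099 +- [0.007 0.006] off [ 4.7  0.4 -2.3] rms 1.25
['top', 'side'] [133, 13, 229, 46] swivel err deg -0.31 tilt 0.099 +- [0.006 0.005] off [ 2.2 -0.2 -0.7  4.7  0.4 -2.3] rms 1.2avg.py:9: RuntimeWarning: Mean of empty slice
  np.savez(tag+n+".npz",p=np.mean([f[0] for f in F],0).astype(np.uint8),d=np.nan_to_num(np.nanmean(np.where(abs(D-d)<.012,D,np.nan),0)),sd=sd)
```

```bash
python3 - <<'E'
from h import *
a=np.radians(-4.05)
for tag in("placed","sw","p2","a1"):
  for n in("top","side"):
    f=np.load(tag+n+".npz");X=cloud(n,f["d"]).reshape(-1,3)-[.551,-.2857,.004]
    L=np.c_[X[:,0]*np.cos(a)+X[:,1]*np.sin(a),-X[:,0]*np.sin(a)+X[:,1]*np.cos(a),X[:,2]]
    def sel(x0,x1,y,z0,z1):return L[(L[:,0]>x0)&(L[:,0]<x1)&(abs(L[:,1])<y)&(L[:,2]>z0)&(L[:,2]<z1)]
    for nm,P in(("bar",sel(-.11,.01,.04,.084,.105)),("batt",sel(-.12,.02,.045,.04,.054))):
        r=cv2.minAreaRect((P[:,:2]*1000).astype(np.float32));e=cv2.PCACompute(P[:,:2],None)[1][0]
        print(tag,n,nm,len(P),np.round(r[0],1),np.round(r[1],1),round(r[2],1),"mean",(1000*P.mean(0)).round(1),"pca",np.degrees(np.arctan2(e[1],e[0])).round(1))
E
```

```text
placed top bar 140 [-45.3  -0.1] [22.8 70.2] 89.8 mean [-46.3   1.1  95.3] pca 0.3
placed top batt 299 [-46.   -0.1] [83.3 67.8] 0.5 mean [-48.4   4.5  47.8] pca 17.1
placed side bar 88 [-47.5   3.5] [29.  73.8] 89.2 mean [-48.9   6.4  92.5] pca -2.5
placed side batt 168 [-47.9   5.6] [89.3 65.4] 7.1 mean [-49.9  12.7  45.8] pca 21.8
sw top bar 137 [-46.    0.2] [69.5 22.2] 0.7 mean [-46.8   0.6  95.3] pca -0.2
sw top batt 123 [-45.  -12.3] [43.5 86.3] 84.7 mean [-53.2 -19.6  47.7] pca -14.8
sw side bar 90 [-36.7   5. ] [92.4 28.4] 4.0 mean [-47.4   6.7  92.9] pca 0.7
sw side batt 172 [-47.    3.8] [73.9 82.4] 87.2 mean [-49.4  14.4  46.1] pca 12.5
p2 top bar 78 [-42.9   1.3] [19.9 63.1] 88.7 mean [-34.6   3.5  95.3] pca -7.4
p2 top batt 157 [-49.4   8.2] [55.4 90. ] 88.8 mean [-40.   21.7  47.2] pca -5.2
p2 side bar 88 [-35.7   6.1] [91.8 26. ] 1.6 mean [-45.7   6.3  92.9] pca 2.7
p2 side batt 168 [-48.    5.8] [84.8 68.8] 3.2 mean [-50.9  14.3  46.4] pca 14.4
a1 top bar 74 [-43.7   1.2] [65.4 19.5] 0.4 mean [-34.6   4.2  94.8] pca -7.7
a1 top batt 149 [-44.9  19.9] [82.1 28.1] 0.0 mean [-38.5  21.9  47.6] pca -2.7
a1 side bar 90 [-36.    3.6] [91.3 20.2] 1.3 mean [-46.5   5.5  92.2] pca 0.5
a1 side batt 182 [-46.6   4. ] [83.2 66.1] 0.1 mean [-50.3  13.3  45.8] pca 15.5
```

```bash
cat > pl.py <<'E'
import sys;sys.argv=["x",sys.argv[1]]
exec(open("fit.py").read())
r.x[0]=0
for n,off in(("top",r.x[2:5]),("side",r.x[5:8])):
    A,B=D[n];v=np.r_[r.x[:2],off];Q=local(A,v)
    for nm,m,dep in(("front",(abs(Q[:,0]-20)<5)&(Q[:,2]<26)&(Q[:,2]>-26)&(abs(Q[:,1])<36),0),("top",(abs(Q[:,2]-33)<5)&(abs(Q[:,0])<15)&(abs(Q[:,1])<36),2)):
        P=A[m]
        if len(P)<15: print(n,nm,len(P));continue
        o=[i for i in range(3) if i!=dep];M=np.c_[P[:,o],np.ones(len(P))];k,rs,_,_=np.linalg.lstsq(M,P[:,dep],rcond=None)
        rm=np.std(M@k-P[:,dep]);sig=rm*np.sqrt(np.diag(np.linalg.inv(M.T@M)))
        t=np.arctan(k[1]) if dep==0 else -np.arctan(k[0])
        print(n,nm,len(P),"tilt",t.round(3),"+-",sig.round(3),"k",k.round(3),"rms",rm.round(2))
    if len(B)>8:
        k=np.polyfit(B[:,2],B[:,0],1);print(n,"tab",len(B),"centre",B.mean(0).round(1),"ang from axis",np.arctan2(B[:,0].mean(),B[:,2].mean()).round(3),"slope",k[0].round(3))
E
python3 pl.py a1 | tail -8; python3 - <<'E'
import numpy as np,cv2
a=np.load("a1top.npz")["p"][145:215,315:375,::-1];b=np.load("a1side.npz")["p"][110:175,235:300,::-1]
cv2.imwrite("pics/a1.png",np.hstack([cv2.resize(a,(400,467),interpolation=2),cv2.resize(b,(400,467),interpolation=2)]))
E
```

```text
['side'] [229, 46] swivel err deg -0.45 tilt 0.099 +- [0.007 0.006] off [ 4.7  0.4 -2.3] rms 1.25
['top', 'side'] [133, 13, 229, 46] swivel err deg -0.31 tilt 0.099 +- [0.006 0.005] off [ 2.2 -0.2 -0.7  4.7  0.4 -2.3] rms 1.2
top front 18 tilt 0.073 +- [0.007 0.012 0.216] k [-1.1000e-02  7.4000e-02  2.3472e+01] rms 0.71
top top 58 tilt 0.13 +- [0.022 0.005 0.348] k [-1.3100e-01  5.0000e-03  3.3381e+01] rms 0.79
top tab 13 centre [17.3  3.8 71.8] ang from axis 0.236 slope 0.07
side front 94 tilt 0.127 +- [0.006 0.009 0.119] k [5.000e-03 1.280e-01 2.534e+01] rms 1.15
side top 66 tilt 0.109 +- [0.017 0.007 0.23 ] k [-1.09e-01  6.00e-03  3.16e+01] rms 1.25
side tab 46 centre [15.   4.9 64.6] ang from axis 0.228 slope 0.041
```

View pics/a1.png

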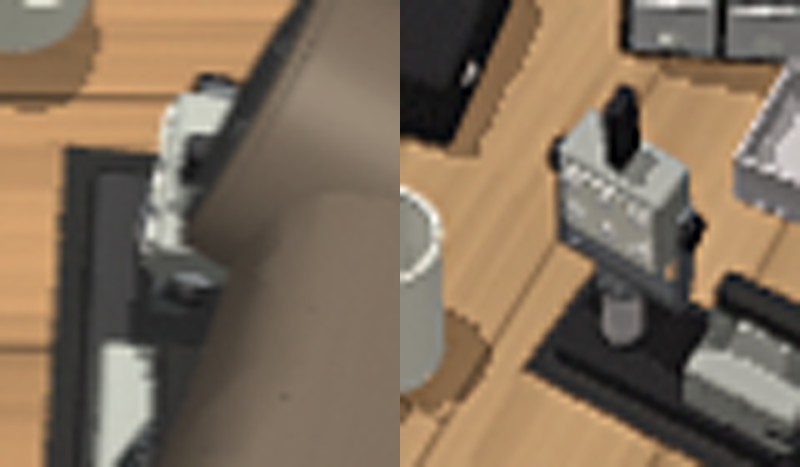

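Plane fits agree on a tilt of about 0.12 rad (target 0.204), and the swivel is right to about 0.3°. So the tab needs about 4.7 mm more push.

```bash
python3 -c "
from h import *
rows((.6044,-.343,.29,-99.07),(.6044,-.343,.185,-99.07))"
```

```text
t 25.57 at [ 0.3892 -0.4229  0.31  ] yaw -99.07 w 0.0003 F [-0.5  0.7 -0.3]
[np.float64(-4.512), np.float64(-7.995), np.float64(0.8), np.float64(-0.001)]
[np.float64(-4.512), np.float64(-7.995), np.float64(5.0), np.float64(-0.001)]
```

```bash
python3 -m crank '[[[-1,-2,0,0],[-2,-4,0,0],[-3.5,-6.5,0,0],[-4.5,-8,0,0],[-4.5,-8,0.5,0],[-4.5,-8,2,0],[-4.5,-8,3.5,0],[-4.5,-8,4.5,0],[-4.5,-8,5,0],[-4.5,-8,5,0],[-4.5,-8,5,0]]]' 
python3 -m crank '[[[-0.3,0,0,0],[-0.6,0,0,0],[-0.9,0,0,0],[-1.2,0,0,0],[-1.4,0,0,0],[-1.5,0,0,0],[-1.6,0,0,0],[-1.69,0,0,0],[-1.69,0,0,0],[-1.69,0,0,0]]]' 
python3 -c "
from h import *
rows()"
python3 -m crank '[[[0.5,0,0,0],[1.5,0,0,0],[1.5,0,-2,0],[1.5,0,-4,0],[3,-1,-5,0],[5,-1,-5,0],[6,-1,-5,0],[7,-1,-5,0],[8,-1,-5,0],[8,-1,-5,0],[8,-1,-5,0]]]' 
python3 avg.py a2 2>/dev/null; python3 pl.py a2
```

```text
t: 26.95
eef_pos: [0.605, -0.3438, 0.1865]
ee_rot: [-3.14, -0.001, -1.729]
force: [0.0, 0.0, 0.3]
width: 0.0007
gripper_force: 0.0
t: 28.2
eef_pos: [0.6112, -0.3017, 0.1851]
ee_rot: [-3.141, 0.0, -1.729]
force: [0.2, -0.7, 0.5]
width: 0.0006
gripper_force: 0.5
t 28.2 at [ 0.6112 -0.3017  0.1851] yaw -99.07 w 0.0006 F [ 0.2 -0.7  0.5]
t: 29.58
eef_pos: [0.6043, -0.5028, 0.3097]
ee_rot: [3.141, 0.0, -1.729]
force: [0.2, 0.9, -0.1]
width: 0.0006
gripper_force: 0.0
top noise sd 0.0033
side noise sd 0.0048
['top'] [95, 14] swivel err deg -0.79 tilt 0.207 +- [0.014 0.016] off [ 0.7 -0.6 -0.1] rms 1.06
['side'] [212, 44] swivel err deg 0.11 tilt 0.168 +- [0.007 0.006] off [ 4.6  0.4 -2.4] rms 1.24
['top', 'side'] [95, 14, 212, 44] swivel err deg -0.03 tilt 0.172 +- [0.006 0.005] off [ 1.6 -0.7 -0.7  4.5  0.4 -2.4] rms 1.19
top front 5
top top 41 tilt 0.212 +- [0.024 0.01  0.501] k [-0.215 -0.    34.165] rms 0.96
top tab 14 centre [20.7  1.5 73.2] ang from axis 0.275 slope 0.041
side front 77 tilt 0.193 +- [0.006 0.009 0.123] k [6.0000e-03 1.9500e-01 2.5769e+01] rms 1.03
side top 74 tilt 0.176 +- [0.017 0.006 0.26 ] k [-1.7700e-01 -8.0000e-03  3.2141e+01] rms 1.3
side tab 44 centre [19.7  5.2 64.5] ang from axis 0.296 slope 0.074
```

```bash
python3 -c "
from station import arm
print(arm.job_done())"
```

```text
the job is handed in; nothing more can be done
None
```

I set the lamp upright on the pad, centred to about 2 mm and square with it, let go of it, and turned its head at the block. I then handed the job in; no verdict came back. The swivel measured within about 0.3° of the aim and the tilt about 0.195 rad against a target of 0.204. The arm's path kept clear of the other loose things, but I did not compare their positions before and after.

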